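# Clear the cleaner's lid and hold it open at the stay mark

## Robot

A 6-joint arm with a two-finger parallel gripper is mounted at the origin on the work surface. World frame = base frame: x ahead of the robot, y to its left, z up, the work surface at z = 0. Lengths are in mm, angles in degrees, forces in N, time in s.
With the tool pointing down it reaches from about 325 to 925 mm from the base axis. Payload 3.1 kg.
Tool frame: the origin (TCP) lies at the very end of the fingers, on their centre line; the grasp point (between the pads) lies grasp_offset behind it (grasp_offset is the distance from the TCP to the grasp point, in mm); z points along the fingers, x is the direction in which the jaws open and shut, and the axes are right-handed (so a half turn about z gives the same grasp; the last joint's range is limited). The gripper opens to 85 mm and grips with 20 to 120 N. Pads are 22 mm wide; open, the fingers measure 114 mm over their backs; the gripper's body (76 mm by 85 mm) begins 54 mm behind the grasp point. The pads swing forward as they close: fully open they stand 13 mm farther back than shut.
Start: joints at [-6.429, 12.427, 92.441, -0, 75.132, -6.429], TCP at [625.011, 0.021, 231.3] pointing down, gripper open.
Joint ranges: [-157.48, 157.48], [-44.54, 120.13], [17.64, 146.25], [-64.5, 244.5], [7.68, 150.69], [-147.95, 147.95]. Speed limits (degrees/s): [159.86, 159.86, 180, 180, 180, 180].

## Interface

Orientations are given as [roll, pitch, yaw] about the fixed x, y, z axes, in that order (R = Rz(yaw) Ry(pitch) Rx(roll)).
In Python, from station import * gives the robot as it stands. Calls block until the motion is done:
- goto(position, orientation): joint-space move of the TCP to a pose.
- move_l(position, attitude=None, speed=150): straight line of the TCP; attitude=None keeps the orientation; speed is the mean speed in mm/s.
- move_j(angles): joint-space move.
- grip(opening, squeeze=None): finger opening in mm; squeeze is the grip in N (None keeps the last); returns when the fingers have stopped.
- wait(seconds).
- solve_ik(position, orientation): joint angles nearest the present ones, or None.
- get_obs(): the state.
- get_image(name): name is "scene" or "side" or "wrist"; returns the picture (420x560x3 uint8, red, green, blue); there is no depth.
- get_calibration(name): a dict with "fx", "fy", "cx", "cy" (pixels), "D" ([k1, k2, p1, p2, k3] as OpenCV has them; the pictures are not rectified), "R" (3x3) and "t" (3): a world point X has camera coordinates R X + t; the wrist camera has in their place "mount" (4x4, takes a point from camera to tool coordinates, whose origin is the TCP and whose axes are the tool frame's). Camera axes: x right, y down, z forward; pixel columns grow to the right and rows downward; lengths in mm; the calibration is good to about 2 mm. A picture is of the moment at which its call begins: read the wrist's pose just before it. get_calibration takes no time and is no camera call.
A pose or a line that the arm cannot do raises Unreachable and nothing moves.
- sign_off(): hands the job in, once; it reports no verdict.
Trained networks look in the newest picture that a camera, given by its name, has taken for a name from the list of things; names that differ only in an ending like _2 or _b are one class to them, and where a whole thing is asked for, a point or a joint stands for the part that bears it (a point fixed in the world has none). Each returns a list of dicts, best first, with "score" (0 to 1); they miss things now and then, are a little off and sometimes report something else, mostly with a low value. They report only what shows in the picture. A call takes as long as a camera call. They do not tell look-alikes from the thing itself.
- spot_in(name, camera): "extent" ([centre column, centre row, width, height] in pixels, round what is visible of it).
- regions_of(name, camera): "region" (420x560 bool, what is visible of it) and "extent" ([centre column, centre row, width, height] in pixels, round what is visible of it).
The state is a dict: "t": time; "joint_pos": joint angles; "qvel": joint speeds; "effort": joint torques, N m; "tcp_pos": TCP position; "ee_rot": TCP orientation; "wrist_force": force on the tool from outside, world axes, zero at the start; "moment": the same for the moment, N m; "grip_width": finger opening in mm.
Only numpy, scipy, OpenCV 4.12 (cv2) and the standard library are available. Lean on these libraries where they do the work, as an engineer would, in place of code of your own. Each camera call takes 0.05 s, during which the arm holds its last target.

## Task

A bright shell-mill cutter has been left standing on the shut lid of the ultrasonic cleaner: stand it gently, upright, in the free pocket of the red cutter tray. Then take the lid by its bar handle, raise it against its spring until the lid's red pointer is level with the yellow index on the stay, and finish while still holding it there by the bar, so that I can tighten the stay. Do not push the index out of its place, and leave everything else on the bench where it is.

Things in the scene. Friction and masses are not known exactly. Their poses are not given: they have to be found in the camera images.
- washer: the ultrasonic cleaner, a steel tank 240 (x) by 300 (y) mm, rim 140 mm above the bench, control panel on its -x face (knobs to 141 mm in front of the centre). Fixed to the bench. Origin: centre of its underside on the bench; x points from the panel to the hinge, z up. The stay, a quadrant plate, stands at its left side (y = +158 to +186 mm), up to 245 mm above the bench
- hinge (a point): middle of the lid's hinge axis, on the cleaner at x = +118, z = 144 mm of its frame. The axis runs along the cleaner's y. Axes as the cleaner's
- lid (a joint): angle of the lid in rad: 0 shut and level, grows as the front edge rises (to 1.3). A flat steel plate 234 by 300 by 8 mm, 0.73 kg; its mid-plane holds the hinge axis, its top is 148 mm above the bench when shut. A spring pulls it shut: about 7 N straight up at the handle starts it; at 0.6 rad it takes about 10 N square to the lid, or 14 N straight up. Let go, it falls shut
- handle_bar (a point): middle of the handle's round steel bar: diameter 12 mm, 104 mm free length along the cleaner's y, 212 mm in front of the hinge axis, 48 mm above the lid's mid-plane (38 mm clear below it). It can be pinched from above across the cleaner's x; it turns with the lid and may turn between the pads. 192 mm above the bench when shut, about 315 mm at 0.7 rad. Axes as the lid's
- lid_pointer (a point): the lid's red pointer, a 4 mm flat tongue on the lid's left edge, 144 mm in front of the hinge axis. Its x axis lies along the lid, away from the pointer through the hinge axis; level when the lid is shut
- index (a joint): angle in rad at which the yellow index is clamped on the stay's arc, measured about the hinge axis just as the lid's angle: pointer and index are in line when lid equals index. Somewhere from 0.40 to 0.70; friction holds it there
- index_tab (a point): centre of the yellow index block (30 mm radially, 16 mm along the arc, 16 mm wide, black screw head on its outer side), 118 mm from the hinge axis. Its x axis points through the hinge axis as the pointer's does
- cutter: the bright shell-mill cutter with brass-coloured inserts: a cylinder 48 mm in diameter and 46 mm high, 0.3 to 0.5 kg, standing loose on the lid. Origin: centre of its underside, z up along its axis
- tray: the red cutter tray, fixed to the bench, 115 (x) by 226 (y) mm outside, walls 5 mm thick and 13 mm high, floor 5 mm thick. A divider across y = 0 makes two pockets of 105 by about 105 mm, centred at y = +55.5 (free) and y = -55.5 mm (occupied). Origin: centre of its underside, z up
- free_pocket (a point): centre of the floor of the free pocket, 5 mm above the bench, axes as the tray's
- cutter2: a dark, smaller shell mill, 40 mm in diameter and 36 mm high, standing in the tray's other pocket; leave it. Origin: centre of its underside
- oil: white closed oil bottle, 60 mm in diameter and 150 mm high; leave it. Origin: centre of its underside
- spanner: steel spanner, 200 mm long, lying on the bench; leave it. Origin: middle of its underside
- miccase: blue micrometer case, 90 by 150 by 36 mm; leave it. Origin: centre of its underside
- chuck: dark collet chuck standing taper-down in an 80 by 80 by 50 mm wooden block, its tip about 145 mm above the bench; leave it. Origin: its lower end
- nut: steel collet nut lying on the bench, a ring 42 mm in diameter and 20 mm high; leave it. Origin: centre of its underside
Mind the look-alikes: they are no part of the job. What is meant by the cutter is not blue or green, and is the smaller of those in its own colour.

How it is judged (in metres and radians):
On the way, in this order (a step that is already met when the one before it is completed fails the run):
1. the bright cutter stands upright and let go in the tray's free pocket, the lid still shut (x of cutter in the frame of tray between -0.035 and 0.035 m and y of cutter in the frame of tray between 0.02 and 0.09 m and z of cutter in the frame of tray between 0 and 0.009 m and angle between cutter's own z axis and vertical below 0.12 rad and contact force between the fingers and cutter below 0.1 N and linear speed of cutter below 0.03 m/s and value of joint lid below 0.06 rad), for 0.2 s.
2. the lid, held by its bar, is at the yellow index (angle between the x axis of lid_pointer and the x axis of index_tab, either way round below 0.07 rad and velocity of joint lid between -0.1 and 0.1 rad/s and contact force between the fingers and lid_c0 above 3 N), for 0.3 s.
At the end, for the whole second after the job is handed in: The gripper's fingers hold the handle bar (more than 3 N) and keep the lid still within 0.07 rad (4 degrees: half the index block's width) of the yellow index's angle; the bright cutter stands upright (tilt under 0.12 rad), let go and at rest on the floor of the tray's free pocket (all of step 2 and x of cutter in the frame of tray between -0.035 and 0.035 m and y of cutter in the frame of tray between 0.02 and 0.09 m and z of cutter in the frame of tray between 0 and 0.009 m and angle between cutter's own z axis and vertical below 0.12 rad and contact force between the fingers and cutter below 0.1 N and linear speed of cutter below 0.03 m/s); the arm keeps its last pose, push and grip.
It fails at once if the cutter is dropped (falls free at over 0.6 m/s, about 20 mm) or banged into the tray (more than 60 N) (contact force between cutter and tray above 60 N or (linear speed of cutter above 0.6 m/s and contact force between the fingers and cutter below 0.1 N)).
It fails at once if the yellow index is pushed out of its place (more than 6 mm) (distance of index_tab from where it was at the start of the episode above 0.006 m).
It fails at once if a bystander (dark cutter, oil bottle, spanner, micrometer case, collet chuck, collet nut) is moved more than 25 mm (distance of any of cutter2, oil, spanner, miccase, chuck, nut from where it was at the start of the episode above 0.025 m).
It also fails if it takes over 56 s, if anything falls off the work surface, if the arm or the gripper's body presses on something with over 40 N, if the wrist force passes 120 N, or if a joint passes its speed limit or range.

## Working session

There is one attempt and no reset: what is moved stays moved. The work goes in short steps, each a Python script; the robot and the scene stay as the last script left them, time stands still between calls to the robot, and variables do not carry over. Pictures are saved under pics/ and viewed, and the job is handed in when it is done.

```bash
mkdir -p pics; ls; python3 - <<'E'
from station import *
import cv2
o=get_obs();print({k:o[k] for k in('t','tcp_pos','ee_rot','grip_width','wrist_force')}); 
try: print(grasp_offset)
except Exception as e: print(e, [k for k in o])
for n in("scene","side","wrist"):
    cv2.imwrite(f"pics/{n}0.png",cv2.cvtColor(get_image(n),cv2.COLOR_RGB2BGR)); print(n,get_calibration(n))
E
```

```text
pics
{'t': 0.0, 'tcp_pos': array([6.24168779e+02, 1.09701145e-01, 2.29920391e+02]), 'ee_rot': array([-1.79983333e+02,  1.40730511e-01, -1.45126376e-03]), 'grip_width': 85.47536518467662, 'wrist_force': array([-0.57617822,  0.31472979,  0.29200152])}
18.700000000000003
scene {'fx': 415.42950478402986, 'fy': 415.42950478402986, 'cx': 272.74442279783653, 'cy': 204.16268025173125, 'D': array([-0.02004259,  0.        ,  0.        ,  0.        ,  0.        ]), 'R': array([[ 0.90521719, -0.42479948,  0.01128029],
       [-0.27117251, -0.59787978, -0.75432436],
       [ 0.32718085,  0.67976847, -0.65640499]]), 't': array([-539.53092248,  252.03196034, 1365.58758064])}
side {'fx': 544.194879953069, 'fy': 544.194879953069, 'cx': 288.0887214294006, 'cy': 217.318376021989, 'D': array([-0.20880633,  0.        ,  0.        ,  0.        ,  0.        ]), 'R': array([[-0.75740323, -0.65293365, -0.00424161],
       [-0.4973745 ,  0.58113895, -0.64412431],
       [ 0.4230354 , -0.48575217, -0.76490907]]), 't': array([ 459.71350783,  388.29465908, 1469.50478867])}
wrist {'fx': 369.81328657192347, 'fy': 369.81328657192347, 'cx': 275.17623897214287, 'cy': 209.65506473188444, 'D': array([0.03080906, 0.        , 0.        , 0.        , 0.        ]), 'mount': array([[ 9.99998705e-01,  1.46738461e-03, -6.60450491e-04,
        -8.86614315e-01],
       [-1.21395997e-03,  9.57344670e-01,  2.88945858e-01,
        -7.33531242e+01],
       [ 1.05627346e-03, -2.88944682e-01,  9.57345212e-01,
        -1.42887714e+02],
       [ 0.00000000e+00,  0.00000000e+00,  0.00000000e+00,
         1.00000000e+00]])}
```

View pics/scene0.png

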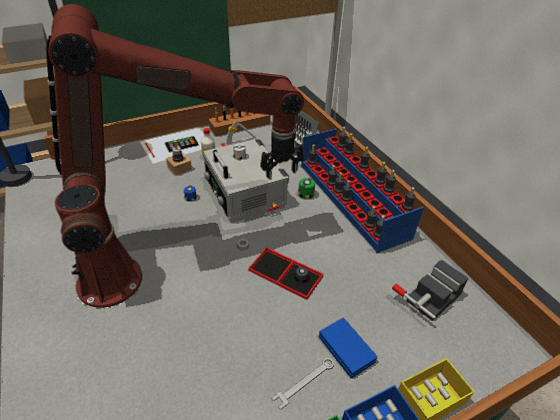

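View pics/side0.png

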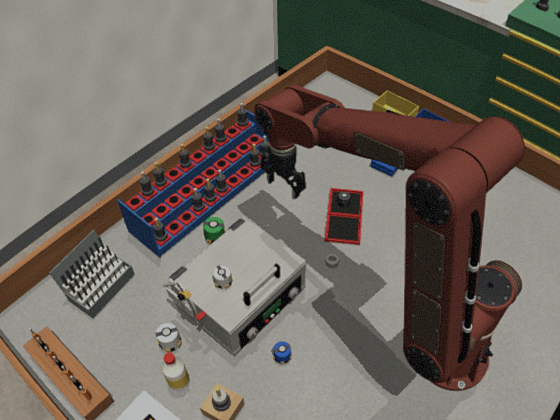

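View pics/wrist0.png

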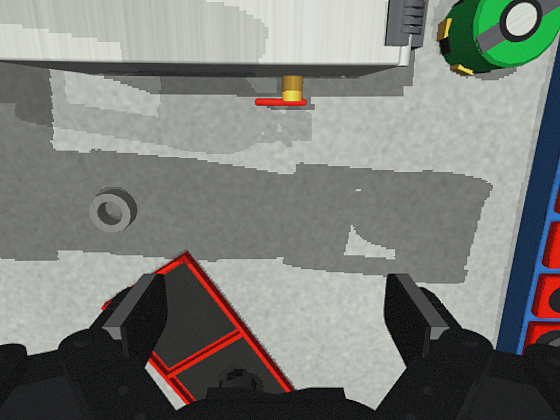

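Side view: the bright cutter on the lid is at about (222,276), its larger twin on the bench at (168,337), the yellow index near (185,297), the bar handle at (262,285). The tray's free pocket is at (343,228).

```bash
cat > h.py <<'E'
from station import *
import numpy as np, cv2
from scipy.spatial.transform import Rotation as Ro
def T(o=None):
    o=o or get_obs(); M=np.eye(4); M[:3,:3]=Ro.from_euler('xyz',o['ee_rot'],degrees=True).as_matrix(); M[:3,3]=o['tcp_pos']; return M
def cam(n,M=None):
    c=get_calibration(n); K=np.array([[c['fx'],0,c['cx']],[0,c['fy'],c['cy']],[0,0,1]])
    if n=='wrist':
        W=(T() if M is None else M)@c['mount']; R=W[:3,:3].T; t=-R@W[:3,3]
    else: R,t=c['R'],c['t']
    return K,np.array(c['D']),R,t
def ray(C,uv):
    K,D,R,t=C; p=cv2.undistortPoints(np.array([[uv]],float),K,D)[0,0]; return -R.T@t, R.T@np.array([p[0],p[1],1])
def onz(C,uv,z):
    o,d=ray(C,uv); return o+d*(z-o[2])/d[2]
def proj(C,X):
    K,D,R,t=C; return cv2.projectPoints(np.atleast_2d(np.array(X,float)),cv2.Rodrigues(R)[0],t,K,D)[0][:,0]
def save(n,f):
    im=get_image(n); cv2.imwrite('pics/'+f,cv2.cvtColor(im,cv2.COLOR_RGB2BGR)); return im
E
python3 - <<'E'
from h import *
np.set_printoptions(precision=1,suppress=True)
s=cam('side');c=cam('scene')
for nm,n in(('cutter','side'),('cutter','scene'),('handle_bar','side'),('index_tab','side'),('lid_pointer','side'),('tray','scene'),('washer','side'),('cutter2','scene')):
    for r in regions_of(nm,n)[:4]: print(nm,n,round(r['score'],2),np.array(r['extent']))
print('cutter top',onz(s,(223,269),194),onz(c,(240,149),194))
for p in((232,219),(305,262),(236,346),(163,290)): print('lid/washer',p,onz(s,p,148))
print('handle',onz(s,(245,302),192),onz(s,(280,265),192))
print('tray',[onz(s,p,13) for p in((331,191),(362,191),(360,242),(326,239))])
print('nut',onz(s,(332,260),0),'oil',onz(s,(168,358),150),'chuck',onz(s,(221,392),145), 'green',onz(s,(213,226),46))
i=cv2.imread('pics/side0.png');
cv2.imwrite('pics/sidez.png',cv2.resize(i[190:390,130:330],(800,800),interpolation=cv2.INTER_CUBIC)[:600])
E
```

```text
cutter side 0.82 [283.8 352.2  21.2  26. ]
cutter side 0.73 [215.4 231.   19.1  30. ]
cutter side 0.72 [167.7 337.8  29.5  27.9]
cutter side 0.65 [222.7 276.9  22.6  21.2]
cutter scene 0.85 [306.2 189.2  14.1  23.3]
cutter scene 0.75 [302.1 274.8  10.9  16.2]
cutter scene 0.68 [190.3 193.    8.7  12.6]
cutter scene 0.62 [245.5 166.9  78.2  59.9]
handle_bar side 0.6 [236.1 274.6 136.5 113.6]
index_tab side 0.42 [183.8 294.4  13.4   6.9]
lid_pointer side 0.73 [237.2 275.  134.1 111.7]
tray scene 0.7 [282.7 271.6  75.8  49.2]
washer side 0.96 [232.9 286.1 143.9 136.5]
cutter2 scene 0.85 [306.2 189.2  14.1  23.3]
cutter2 scene 0.75 [302.1 274.8  10.9  16.2]
cutter2 scene 0.68 [190.3 193.    8.7  12.6]
cutter2 scene 0.62 [245.5 166.9  78.2  59.9]
cutter top [587.5 284.8 194. ] [580.7 271.8 194. ]
lid/washer (232, 219) [720.4 121.  148. ]
lid/washer (305, 262) [458.  100.3 148. ]
lid/washer (236, 346) [423.9 410.1 148. ]
lid/washer (163, 290) [687.7 421.1 148. ]
handle [474.5 319.4 192. ] [482.8 175.6 192. ]
tray [array([ 638.9, -261.8,   13. ]), array([ 558.1, -331.3,   13. ]), array([ 434. , -147.9,   13. ]), array([523.5, -87.4,  13. ])]
nut [463.8 -43.    0. ] oil [526.4 547.3 150. ] chuck [367.1 521.6 145. ] green [812.5 125.6  46. ]
```

View pics/sidez.png

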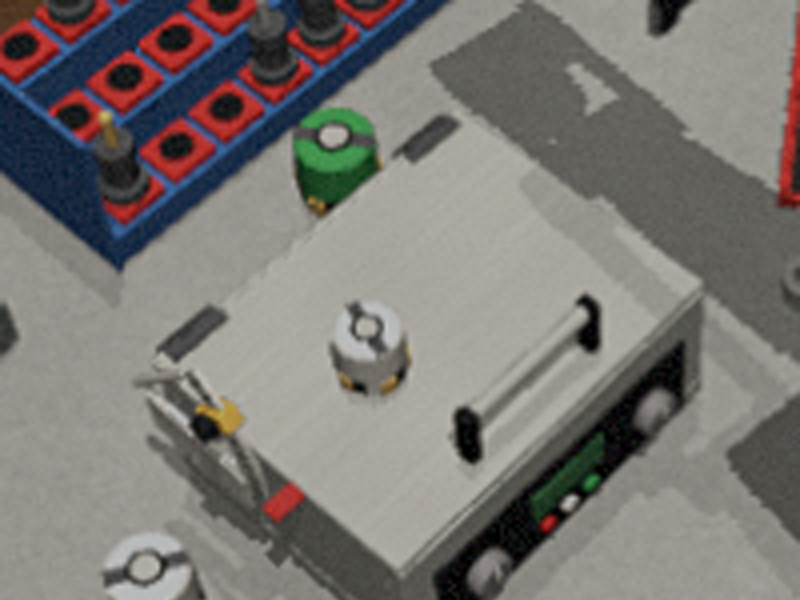

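```bash
python3 - <<'E'
from h import *
np.set_printoptions(precision=2,suppress=True)
goto([570,290,400],[180,0,0]); wait(0.3)
M=T(); save('wrist','w1.png'); np.save('w1.npy',M); save('side','s1.png'); print(get_obs()['t'],M)
E
```

```text
2.2333 [[  1.    -0.    -0.   570.29]
 [ -0.    -1.    -0.   289.08]
 [ -0.     0.    -1.   399.28]
 [  0.     0.     0.     1.  ]]
```

View pics/w1.png

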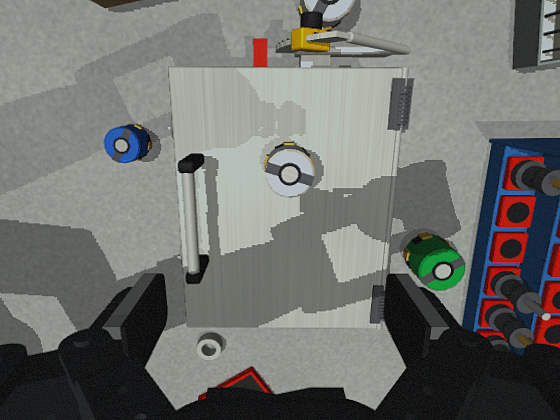

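Wrist view from above: lid corners at (169,68), (408,66), (187,327) and the right rear near (390,327). Cutter top centre is (290,174), bar runs (187,172)-(198,270), red pointer tip (260,40), yellow index (308,40).

```bash
python3 - <<'E'
from h import *
np.set_printoptions(precision=1,suppress=True)
C=cam('wrist',np.load('w1.npy'))
for nm,p,z in(('LF',(169,68),148),('LR',(408,66),148),('RF',(187,327),148),('RR',(390,327),148),('cut',(290,174),194),('barL',(187,172),196),('barR',(198,270),196),('barmid',(192,217),196),('idx',(308,40),205),('ptr',(260,40),146)): print(nm,onz(C,p,z))
i=cv2.imread('pics/w1.png');cv2.imwrite('pics/w1z.png',cv2.resize(i[0:200,160:427],(800,600),interpolation=cv2.INTER_CUBIC))
i=cv2.imread('pics/s1.png');cv2.imwrite('pics/s1z.png',cv2.resize(i[270:345,150:250],(800,600),interpolation=cv2.INTER_CUBIC))
# tray in initial wrist + scene
E
```

```text
LF [463.5 390.1 148. ]
LR [700.1 391.7 148. ]
RF [460.7  93.  148. ]
RR [709.2  93.5 148. ]
cut [583.1 292.8 194. ]
barL [485.4 295.1 196. ]
barR [489.7 193.1 196. ]
barmid [487.2 250.3 196. ]
idx [596.2 407.9 205. ]
ptr [554.  415.9 146. ]
```

View pics/w1z.png

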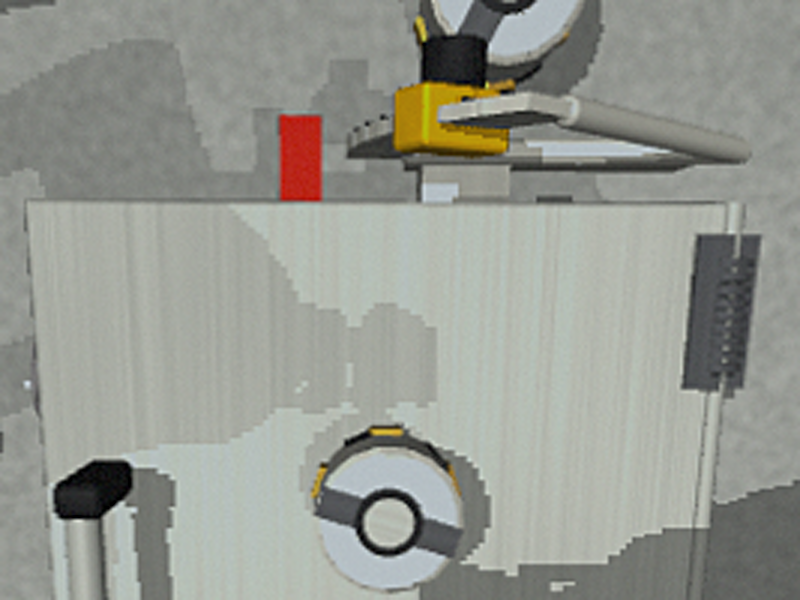

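View pics/s1z.png

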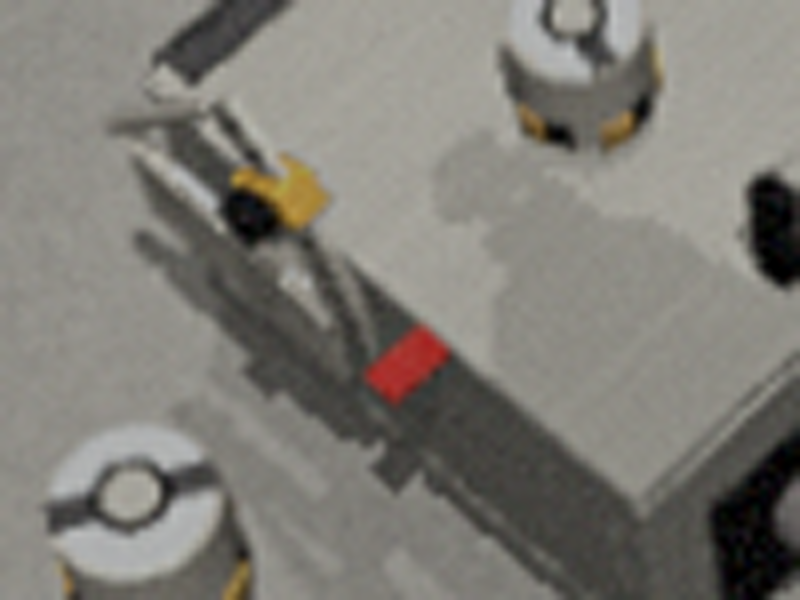

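View pics/s1.png

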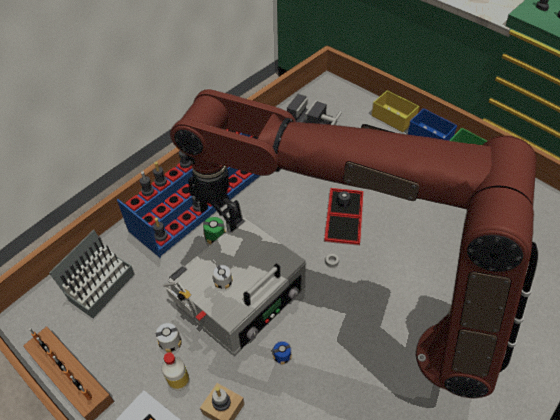

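```bash
cat > ov.py <<'E'
from h import *
import sys
def W(p,x,y,yaw,tz=0):
    a=np.radians(yaw);p=np.atleast_2d(p);return np.c_[x+p[:,0]*np.cos(a)-p[:,1]*np.sin(a),y+p[:,0]*np.sin(a)+p[:,1]*np.cos(a),p[:,2]]
if __name__=='__main__':
    x,y,yaw=map(float,sys.argv[1:4]); i=cv2.imread('pics/w1.png'); k=3
    C=cam('wrist',np.load('w1.npy')); i=cv2.resize(i,None,fx=k,fy=k,interpolation=cv2.INTER_CUBIC)
    def line(a,b,col):
        p=(proj(C,W([a,b],x,y,yaw))+.5)*k; cv2.line(i,tuple(p[0].astype(int)),tuple(p[1].astype(int)),col,1)
    c=[(-116,150,148),(118,150,148),(118,-150,148),(-116,-150,148)]
    for a,b in zip(c,c[1:]+c[:1]): line(a,b,(0,0,255))
    for dx in(-6,6): line((-94+dx,-52,192),(-94+dx,52,192),(0,255,0))
    cv2.imwrite('pics/ov.png',i[150:1000,430:1280][:, :][::1,::1]); 
    o=i[150:1010,440:1280]; cv2.imwrite('pics/ov%s.png'%sys.argv[4],cv2.resize(o,(586,600),interpolation=cv2.INTER_AREA))
E
python3 ov.py 579 242 0.5 1
```

```text
(no output)
```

View pics/ov1.png

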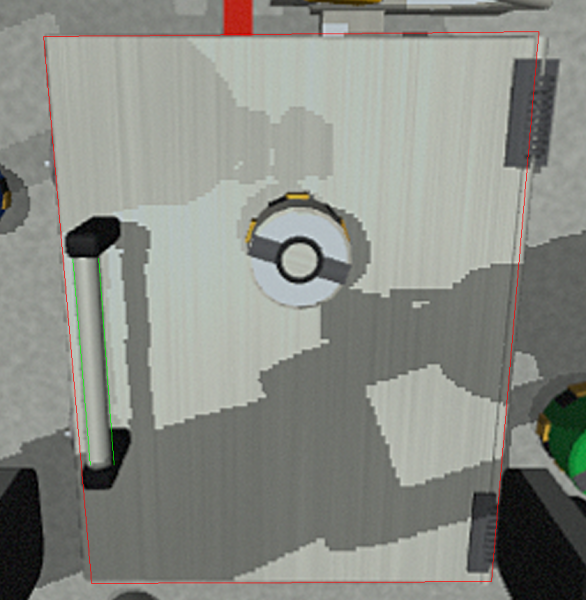

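The overlay fits: washer at (579,242), yaw about 0. The cutter axis is near (583,293). Now the grasp.

```bash
python3 - <<'E'
from h import *
np.set_printoptions(precision=1,suppress=True)
grip(85,60)
goto([583,293,235],[180,0,0]); move_l([583,293,161],speed=80); wait(.2)
o=get_obs();print(o['tcp_pos'],o['t'])
save('side','s2.png')
print(grip(40,60)); wait(.2); o=get_obs();print(o['tcp_pos'],o['grip_width'],o['wrist_force'],o['t'])
save('wrist','w2.png')
E
```

```text
[583.5 293.2 161.8] 4.425
False
[583.5 293.  161.5] 47.034782018990185 [-0.5 -0.6  2.7] 5.1083
```

View pics/w2.png

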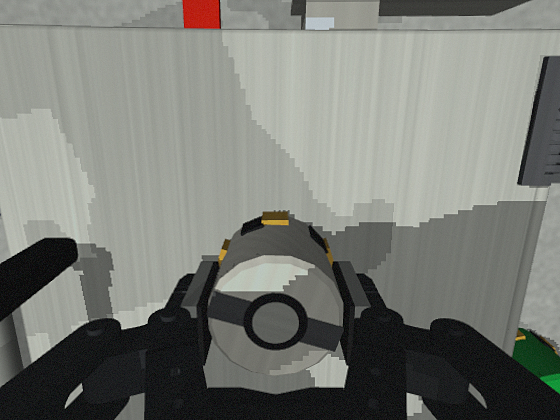

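The cutter (top at (272,318)) is centred between the pads; width 47 mm. I'll lift it and look over the tray.

```bash
python3 - <<'E'
from h import *
np.set_printoptions(precision=1,suppress=True)
move_l([583,293,290],speed=120)
o=get_obs();print(o['grip_width'],o['wrist_force'])
goto([508,-161,260],[180,0,33.6]); wait(.3)
M=T(); save('wrist','w3.png'); np.save('w3.npy',M); save('scene','c3.png');o=get_obs();print(o['tcp_pos'],o['ee_rot'],o['grip_width'],o['wrist_force'],o['t'])
E
```

```text
46.280461504831614 [ 0.6  0.7 -3.1]
[ 508.2 -160.7  260. ] [180.   -0.   33.6] 46.791362431642675 [ 0.5  0.4 -3.4] 8.4667
```

View pics/w3.png

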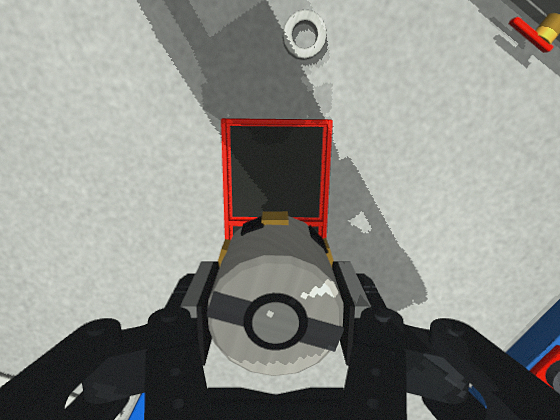

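The free pocket's wall tops: outer corners (222,120) and (332,120), divider near row 219, edges roughly level in the picture, so the yaw is right.

```bash
python3 - <<'E'
from h import *
np.set_printoptions(precision=1,suppress=True)
C=cam('wrist',np.load('w3.npy'))
P=[onz(C,p,13) for p in((222,120),(332,120),(227,219),(329,219))];print(np.array(P))
a=np.degrees(np.arctan2(P[1][1]-P[0][1],P[1][0]-P[0][0]));print('yaw',a,np.linalg.norm(P[1]-P[0]))
A=np.radians(a); y=np.array([-np.sin(A),np.cos(A),0]); top=(P[0]+P[1])/2; div=(P[2]+P[3])/2
print('pocket from top',top-y*57.5,'from divider',div+y*55.5, np.linalg.norm(top-div))
E
```

```text
[[ 433.  -147.9   13. ]
 [ 526.6  -85.4   13. ]
 [ 493.1 -236.1   13. ]
 [ 587.1 -173.2   13. ]]
yaw 33.72271819058415 112.62511935374314
pocket from top [ 511.7 -164.5   13. ] from divider [ 509.3 -158.5   13. ] 106.69556640723782
```

```bash
python3 - <<'E'
from h import *
np.set_printoptions(precision=1,suppress=True)
move_l([510.5,-161.5,60],speed=130); move_l([510.5,-161.5,23],speed=50); wait(.15)
f0=get_obs()['wrist_force'][2]; z=23
while z>16:
    z-=1; move_l([510.5,-161.5,z],speed=20); o=get_obs()
    if o['wrist_force'][2]-f0>3: break
wait(.1);o=get_obs();print(z,f0,o['wrist_force'],o['tcp_pos'],o['t'])
save('scene','c4.png')
grip(64); wait(.2); o=get_obs(); print(o['grip_width'],o['wrist_force'])
move_l([510.5,-161.5,110],speed=110)
goto([510,-161,250],[180,0,33.6]); wait(.2)
np.save('w5.npy',T()); save('wrist','w5.png'); save('scene','c5.png');save('side','s5.png'); print(get_obs()['t'])
c=cv2.imread('pics/c5.png')[220:340,220:380];s=cv2.imread('pics/s5.png')[170:290,280:440]
cv2.imwrite('pics/p5.png',cv2.resize(np.vstack([c,s]),None,fx=2.5,fy=2.5,interpolation=cv2.INTER_CUBIC))
E
```

```text
18 -2.040053136529055 [-2.9  1.3  5.2] [ 510.5 -161.5   18.9] 12.55
63.85423594523061 [-0.3 -0.1  0.5]
15.0667
```

View pics/w5.png

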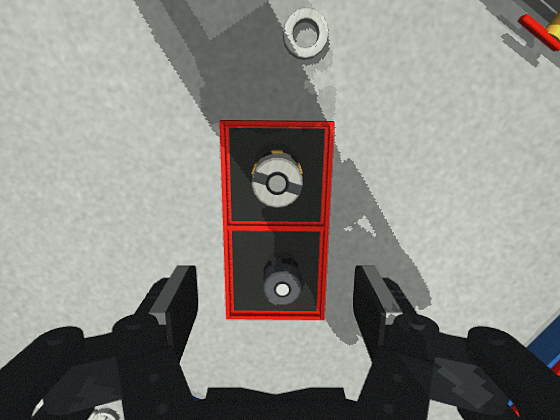

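View pics/p5.png

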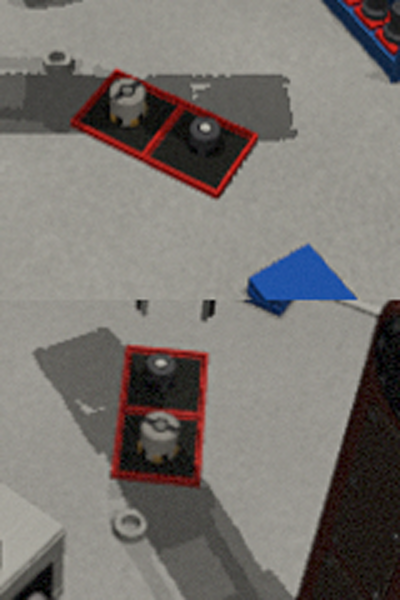

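The bright cutter stands upright in the free pocket (top at (277,183)), clear of the walls; the dark cutter is undisturbed. Next I'll take a slanted look at the stay to measure the index angle.

```bash
python3 - <<'E'
from h import *
np.set_printoptions(precision=1,suppress=True)
grip(50)
goto([510,50,330],[180,0,0])
try: goto([590,470,310],[140,0,0])
except Unreachable as e:
    print('unre'); goto([590,430,320],[145,0,0])
wait(.3); np.save('w6.npy',T()); save('wrist','w6.png');save('side','s6.png');print(T(),get_obs()['t'])
E
```

```text
[[  1.   -0.   -0.  590.4]
 [ -0.   -0.8  -0.6 469.4]
 [  0.    0.6  -0.8 310.5]
 [  0.    0.    0.    1. ]] 18.3083
```

View pics/w6.png

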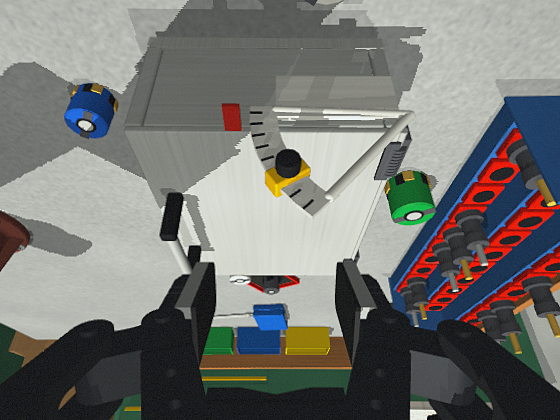

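The stay is well seen: yellow block about (265-311,157-195) with black screw (288,162), red pointer (231,117). I'll fit the block's angle in this view and the earlier ones.

```bash
cat > fit.py <<'E'
from h import *
from ov import W
from scipy.optimize import minimize
def blk(th,yc):
    u=np.array([-np.cos(th),0,np.sin(th)]);v=np.array([np.sin(th),0,np.cos(th)]);h=np.array([118,0,144])
    return np.array([h+(118+15*a)*u+8*b*v+np.array([0,yc+8*c,0]) for a in(-1,1) for b in(-1,1) for c in(-1,1)])
V=[('wrist','w1',cam('wrist',np.load('w1.npy'))),('wrist','w6',cam('wrist',np.load('w6.npy'))),('side','s6',cam('side'))]
Mk=[]
for n,f,C in V:
    im=cv2.imread(f'pics/{f}.png'); hs=cv2.cvtColor(im,cv2.COLOR_BGR2HSV); m=cv2.inRange(hs,(18,130,60),(32,255,255))
    c=proj(C,W(blk(.55,165),579,242,0)).mean(0); k=np.zeros_like(m); cv2.circle(k,tuple(c.astype(int)),45 if n=='wrist' else 20,255,-1); m&=k
    nn,l,st,ce=cv2.connectedComponentsWithStats(m); j=1+st[1:,4].argmax(); m=(l==j); Mk.append(m); print(f,c,st[j],ce[j])
def cost(p,which=(0,1,2),out=False):
    s=0;r=[]
    for i in which:
        n,f,C=V[i]; q=proj(C,W(blk(p[0],p[1]),579+(p[2] if len(p)>2 else 0),242,0)); hull=cv2.convexHull((q*8).astype(np.int32)); k=np.zeros((420*8,560*8),np.uint8); cv2.fillConvexPoly(k,hull,1)
        k=cv2.resize(k.astype(np.float32),(560,420),interpolation=cv2.INTER_AREA)
        hm=cv2.convexHull(np.argwhere(Mk[i])[:,::-1].astype(np.int32)); mm=np.zeros((420,560),np.uint8); cv2.fillConvexPoly(mm,hm,1)
        e=np.abs(k-mm).sum()/mm.sum(); r.append(e); s+=e
    return r if out else s
for w in((0,1,2),(1,),(0,1),(2,)):
    b=min(((cost((t,y),w),t,y) for t in np.arange(.4,.71,.02) for y in np.arange(158,186,3)))
    r=minimize(lambda p:cost(p,w),b[1:],method='Nelder-Mead',options=dict(initial_simplex=[[b[1],b[2]],[b[1]+.03,b[2]],[b[1],b[2]+3]])); print(w,r.x,r.fun,cost(r.x,(0,1,2),True))
i=cv2.resize(cv2.imread('pics/w6.png')[80:230,190:390],None,fx=4,fy=4,interpolation=cv2.INTER_CUBIC)
for t,col in((.4,(255,0,0)),(.55,(0,255,0)),(.7,(255,0,255)),(r.x[0],(0,0,255))):
  q=(proj(V[1][2],W(blk(t,172),579,242,0))+.5-[190,80])*4
  cv2.polylines(i,[cv2.convexHull(q.astype(np.int32))],True,col,1)
cv2.imwrite('pics/fit6.png',i)
E
python3 fit.py
```

```text
w1 [307.62230807  40.73619124] [291  27  41  25 645] [307.93178295  39.4620155 ]
w6 [283.96700565 174.64882369] [265 159  45  38 621] [283.11111111 178.53623188]Traceback (most recent call last):
  File "fit.py", line 12, in <module>
    nn,l,st,ce=cv2.connectedComponentsWithStats(m); j=1+st[1:,4].argmax(); m=(l==j); Mk.append(m); print(f,c,st[j],ce[j])
                                                        ~~~~~~~~~~~~~~~^^
ValueError: attempt to get argmax of an empty sequence
```

```bash
sed -i "s/('side','s6'/('side','s1'/" fit.py; python3 fit.py
```

```text
w1 [307.62230807  40.73619124] [291  27  41  25 645] [307.93178295  39.4620155 ]
w6 [283.96700565 174.64882369] [265 159  45  38 621] [283.11111111 178.53623188]
s1 [186.34589498 294.32966245] [179 290  12   9  49] [184.89795918 293.73469388]
(0, 1, 2) [  0.58168625 165.74465609] 0.871025209048574 [np.float64(0.10902924130663856), np.float64(0.28719758064516127), np.float64(0.4747983870967742)]
(1,) [  0.57397114 164.72984123] 0.27744815668202766 [np.float64(0.16249012118018968), np.float64(0.27744815668202766), np.float64(0.5438508064516129)]
(0, 1) [  0.58119648 165.41164589] 0.3857569118354028 [np.float64(0.1027067966280295), np.float64(0.2830501152073733), np.float64(0.5103326612903226)]
(2,) [  0.58717773 168.00341797] 0.4168346774193548 [np.float64(0.3340852212855637), np.float64(0.3132776497695853), np.float64(0.4168346774193548)]
```

View pics/fit6.png

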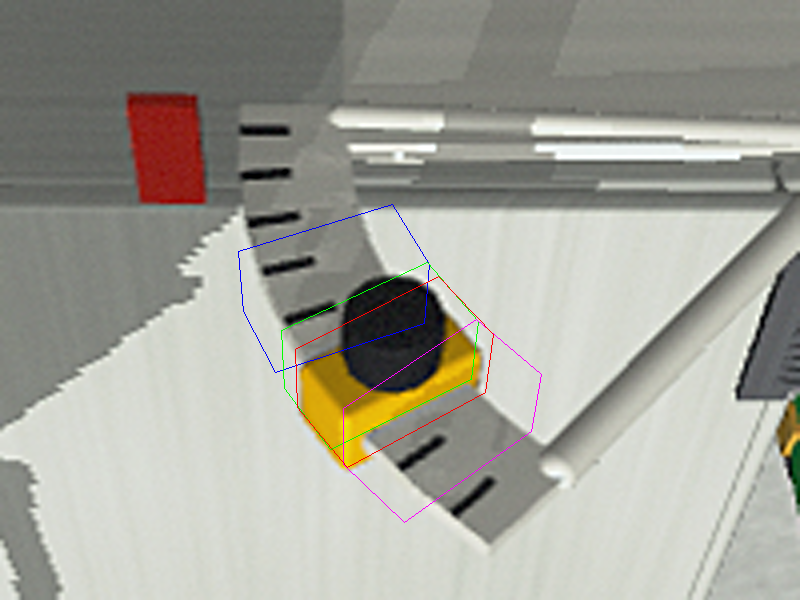

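```bash
cat > tick.py <<'E'
from h import *
from ov import W
C=cam('wrist',np.load('w6.npy'))
# tick inner/outer ends in zoom (4x, offset 190,80)
t=np.array([[(240,130),(290,130)],[(240,177),(290,170)],[(250,222),(300,215)],[(264,271),(314,261)],[(286,322),(335,306)],[(400,467),(444,438)],[(454,513),(492,480)],[(345,440),(470,370)],[(301,370),(440,298)]],float)
t=t/4+[190,80]
for yc in(162,166,170):
    out=[]
    for pair in t:
        for uv in pair:
            o,d=ray(C,uv); X=o+d*((242+yc)-o[1])/d[1]; dx,dz=697-X[0],X[2]-144; out.append((round(np.arctan2(dz,dx),3),round(np.hypot(dx,dz))))
    print(yc,out)
E
python3 tick.py
```

```text
162 [(np.float64(-0.049), 128), (np.float64(-0.053), 118), (np.float64(0.058), 128), (np.float64(0.046), 118), (np.float64(0.158), 127), (np.float64(0.155), 117), (np.float64(0.263), 126), (np.float64(0.263), 116), (np.float64(0.372), 126), (np.float64(0.369), 116), (np.float64(0.686), 125), (np.float64(0.688), 115), (np.float64(0.793), 125), (np.float64(0.793), 115), (np.float64(0.603), 129), (np.float64(0.603), 101), (np.float64(0.464), 128), (np.float64(0.424), 97)]
166 [(np.float64(-0.014), 128), (np.float64(-0.016), 117), (np.float64(0.091), 128), (np.float64(0.082), 118), (np.float64(0.189), 127), (np.float64(0.189), 117), (np.float64(0.292), 127), (np.float64(0.295), 117), (np.float64(0.398), 127), (np.float64(0.397), 117), (np.float64(0.702), 127), (np.float64(0.705), 117), (np.float64(0.805), 127), (np.float64(0.807), 117), (np.float64(0.622), 131), (np.float64(0.626), 103), (np.float64(0.487), 129), (np.float64(0.455), 99)]
170 [(np.float64(0.021), 127), (np.float64(0.022), 117), (np.float64(0.124), 128), (np.float64(0.118), 118), (np.float64(0.22), 127), (np.float64(0.222), 118), (np.float64(0.321), 128), (np.float64(0.325), 118), (np.float64(0.423), 128), (np.float64(0.424), 119), (np.float64(0.718), 129), (np.float64(0.722), 119), (np.float64(0.817), 129), (np.float64(0.82), 120), (np.float64(0.64), 133), (np.float64(0.648), 106), (np.float64(0.51), 131), (np.float64(0.486), 101)]
```

```bash
python3 - <<'E'
from h import *
C=cam('wrist',np.load('w6.npy'))
for yc in(170,173,176,158):
    out=[]
    for p in((301,368),(345,410),(480,352),(446,316),(345,468)):
            o,d=ray(C,np.array(p)/4+[190,80]); X=o+d*((242+yc)-o[1])/d[1]; dx,dz=697-X[0],X[2]-144; out.append((float(round(np.arctan2(dz,dx),3)),float(round(np.hypot(dx,dz)))))
    print(yc,out)
E
```

```text
170 [(0.507, 131.0), (0.6, 129.0), (0.628, 102.0), (0.528, 102.0), (0.674, 136.0)]
173 [(0.523, 132.0), (0.614, 130.0), (0.645, 103.0), (0.548, 103.0), (0.686, 137.0)]
176 [(0.54, 133.0), (0.628, 131.0), (0.662, 105.0), (0.568, 105.0), (0.698, 139.0)]
158 [(0.438, 126.0), (0.538, 124.0), (0.552, 95.0), (0.439, 96.0), (0.624, 131.0)]
```

Two independent methods agree: block corners give 0.583 rad, the silhouette fit 0.582, and the stay's ticks check at 0.0, 0.1 … So the index is at 0.58 rad. Next, the bar.

```bash
python3 - <<'E'
from h import *
np.set_printoptions(precision=1,suppress=True)
goto([485.5,242,320],[180,0,0]); grip(50,80)
move_l([485.5,242,225],speed=150); move_l([485.5,242,173],speed=70)
wait(.1);print(get_obs()['tcp_pos'],get_obs()['wrist_force']); save('wrist','w7.png')
grip(5,80); wait(.2); o=get_obs();print(o['tcp_pos'],o['grip_width'],o['wrist_force'],o['t']); save('wrist','w8.png')
E
```

```text
[486.1 242.2 173.8] [-0.2  1.4 -0.3]
[485.5 242.1 173.3] 9.467431628460535 [-1.7 -0.6  2.8] 22.0333
```

View pics/w8.png

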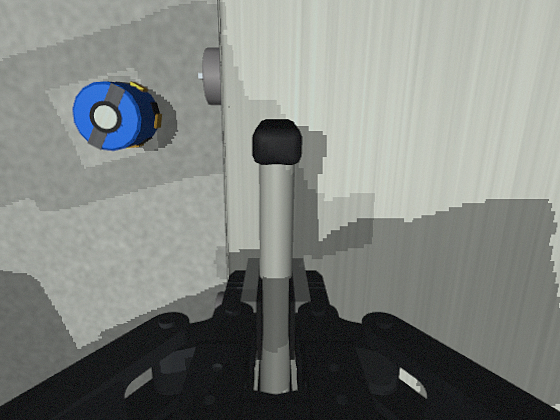

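The bar (276,220) is between the pads. I'll raise along the arc, watching the wrist force.

```bash
python3 - <<'E'
from h import *
np.set_printoptions(precision=1,suppress=True)
r=np.hypot(212,48);p0=np.arctan2(48,212)
for th in np.r_[np.arange(.05,.56,.05),.58]:
    d=np.array([r*(np.cos(p0)-np.cos(p0+th)),0,r*(np.sin(p0+th)-np.sin(p0))])
    move_l(np.array([485.5,242,173])+d,speed=60); o=get_obs()
    e=o['tcp_pos']-(np.array([485.5,242,173])+d); print(round(th,2),o['wrist_force'],e,round(o['grip_width'],1))
    if np.linalg.norm(o['wrist_force'])>60: print('STOP');break
wait(.3); np.save('w9.npy',T()); save('wrist','w9.png');save('side','s9.png');save('scene','c9.png');print(get_obs()['t'])
i=cv2.imread('pics/s9.png');cv2.imwrite('pics/s9z.png',cv2.resize(i[210:360,130:330],(800,600),interpolation=cv2.INTER_CUBIC))
E
```

```text
0.05 [ 3.1  2.6 -9.5] [-0.6  0.  -1.4] 9.3
0.1 [  2.9   3.7 -10.3] [-0.8 -0.  -1.1] 9.1
0.15 [-1.9  1.2 -6.9] [-0.6 -0.1  0.1] 9.2
0.2 [-2.9  0.3 -8.5] [-0.8 -0.2  0. ] 9.5
0.25 [-4.9  1.1 -8.7] [-1.  -0.2 -0.1] 9.4
0.3 [-8.6  0.5 -5.2] [-0.4 -0.2  1.6] 9.5
0.35 [-8.7  1.3 -7. ] [-0.9 -0.2  1.1] 9.4
0.4 [-8.   1.1 -7.9] [-1.6 -0.3  0.4] 9.5
0.45 [-9.8 -0.  -3.9] [-1.2 -0.4  1.7] 9.1
0.5 [-10.8   0.5  -6.2] [-1.9 -0.4  1.1] 9.2
0.55 [-11.3  -0.4  -2.1] [-1.5 -0.4  2.3] 9.1
0.58 [-11.9  -0.2  -2.5] [-1.6 -0.5  2.3] 9.3
26.4583
```

View pics/w9.png

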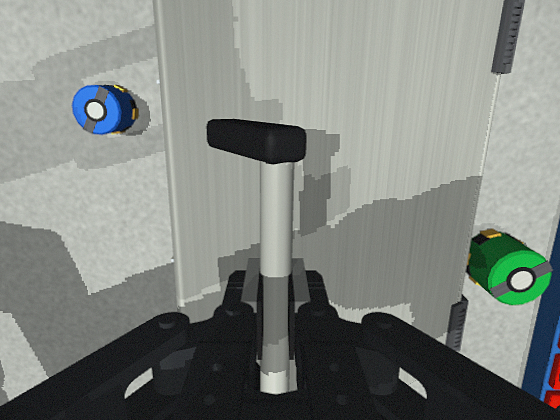

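View pics/s9z.png

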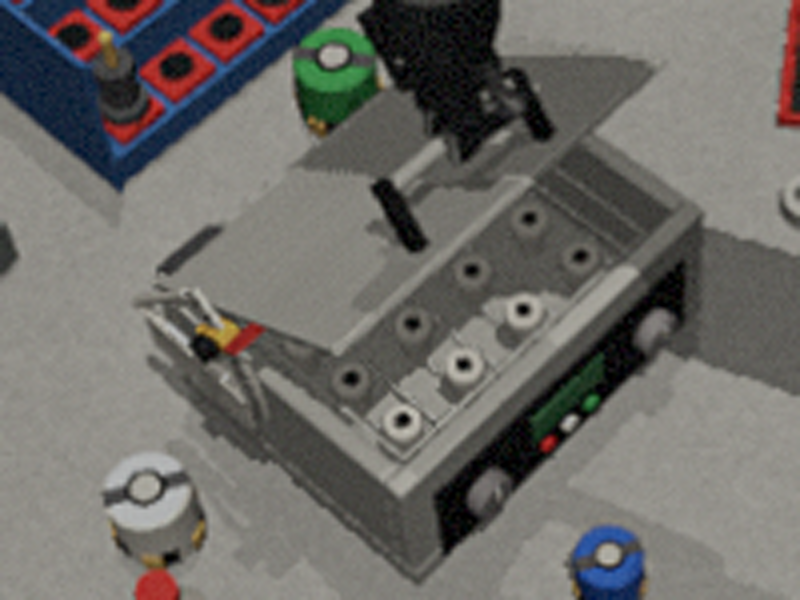

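The red pointer tip lies next to the yellow index in the side view (zoom (240,338) beside (215,335)). I'll check the lid angle numerically from both pictures.

```bash
python3 - <<'E'
from h import *
from ov import W
np.set_printoptions(precision=1,suppress=True)
S=cam('side');C=cam('wrist',np.load('w9.npy'))
def lidp(th,f,y,n):
    return W([118-f*np.cos(th)-n*np.sin(th)*-1*1 if False else 118-f*np.cos(th)+n*np.sin(th),y,144+f*np.sin(th)+n*np.cos(th)],579,242,0)
for th in(.5,.54,.58,.62,.66):
    print(th,'side LF top',(proj(S,lidp(th,234,150,4))-[130,210])*4,'RF',(proj(S,lidp(th,234,-150,4))-[130,210])*4,'ptr',(proj(S,lidp(th,144,165,0))-[130,210])*4,'idx ctr',(proj(S,lidp(th,118,165.5,0))-[130,210])*4,
     'wrist front edge y=+50',proj(C,lidp(th,234,50,4)),'postL',proj(C,lidp(th,212,58,54)))
i=cv2.imread('pics/s9.png');cv2.imwrite('pics/s9y.png',cv2.resize(i[275:310,165:225],(800,467),interpolation=cv2.INTER_CUBIC))
E
```

```text
0.5 side LF top [[345.9 369.5]] RF [[669.8  73.3]] ptr [[251.2 354.1]] idx ctr [[229.1 344.7]] wrist front edge y=+50 [[163.8 150.7]] postL [[256.  141.6]]
0.54 side LF top [[338.8 358. ]] RF [[664.4  61.9]] ptr [[246.9 347.3]] idx ctr [[225.6 339.2]] wrist front edge y=+50 [[169.5 153.3]] postL [[272.9 143.7]]
0.58 side LF top [[331.3 346.2]] RF [[658.5  50.4]] ptr [[242.5 340.4]] idx ctr [[222.  333.6]] wrist front edge y=+50 [[176.7 156.2]] postL [[292.3 146. ]]
0.62 side LF top [[323.5 334.3]] RF [[652.3  38.8]] ptr [[237.8 333.5]] idx ctr [[218.2 328. ]] wrist front edge y=+50 [[185.6 159.3]] postL [[314.3 148.4]]
0.66 side LF top [[315.2 322.2]] RF [[645.6  27.1]] ptr [[233.  326.4]] idx ctr [[214.3 322.3]] wrist front edge y=+50 [[196.3 162.6]] postL [[339.1 150.9]]
```

View pics/s9y.png

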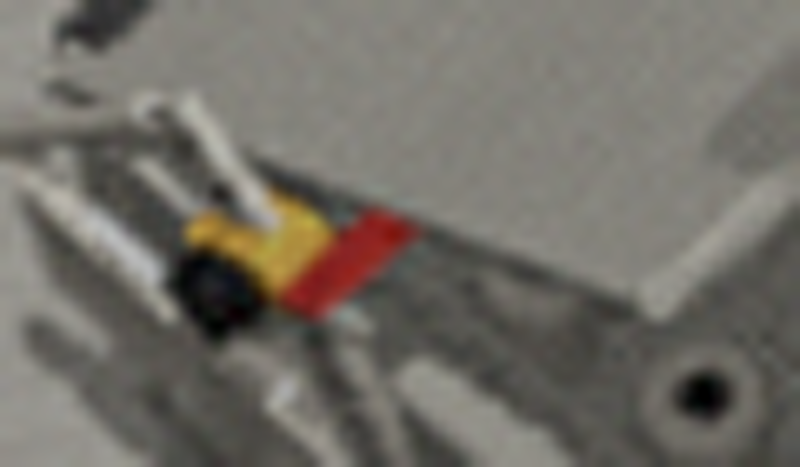

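```bash
python3 - <<'E'
from h import *
from ov import W
np.set_printoptions(precision=1,suppress=True)
S=cam('side');C=cam('wrist',np.load('w9.npy'))
lidp=lambda th,f,y,n:W([118-f*np.cos(th)+n*np.sin(th),y,144+f*np.sin(th)+n*np.cos(th)],579,242,0)
print('shut: LF model',proj(S,lidp(0,234,150,4)),'ptr',proj(S,lidp(0,144,165,0)),'RF',proj(S,lidp(0,234,-150,4)),'idx .58',proj(S,lidp(.58,118,165.5,0)))
for f in('s1','s9'):
    im=cv2.imread(f'pics/{f}.png'); hs=cv2.cvtColor(im,cv2.COLOR_BGR2HSV)
    m=cv2.inRange(hs,(0,150,80),(6,255,255))|cv2.inRange(hs,(174,150,80),(180,255,255)); k=np.zeros_like(m);k[280:330,170:215]=255;m&=k
    print(f,'red',np.argwhere(m)[:,::-1].mean(0),m.sum()//255)
i=cv2.imread('pics/w9.png'); 
k=4; z=cv2.resize(i[80:230,130:330],None,fx=k,fy=k,interpolation=cv2.INTER_CUBIC)
for th,col in((.5,(255,0,0)),(.54,(0,255,0)),(.58,(0,0,255)),(.62,(255,0,255))):
    for pts in(((234,100,4),(234,-50,4)),):
        q=[tuple(int(v) for v in (proj(C,lidp(th,*p))[0]+.5-[130,80])*k) for p in pts]; cv2.line(z,*q,col,1)
cv2.imwrite('pics/w9z.png',z)
i=cv2.imread('pics/s1.png'); cv2.imwrite('pics/s1c.png',cv2.resize(i[240:360,210:330],(600,600),interpolation=cv2.INTER_CUBIC))
E
```

```text
shut: LF model [[229.8 332. ]] ptr [[201.3 316.3]] RF [[305.5 259.2]] idx .58 [[185.5 293.4]]
s1 red [200.4 315.1] 50
s9 red [190.5 294.3] 35
```

View pics/w9z.png

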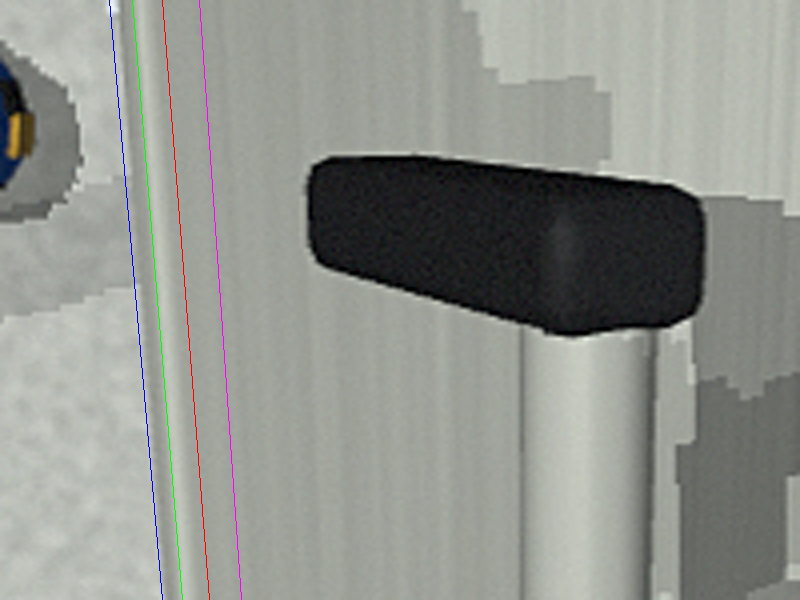

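View pics/s1c.png

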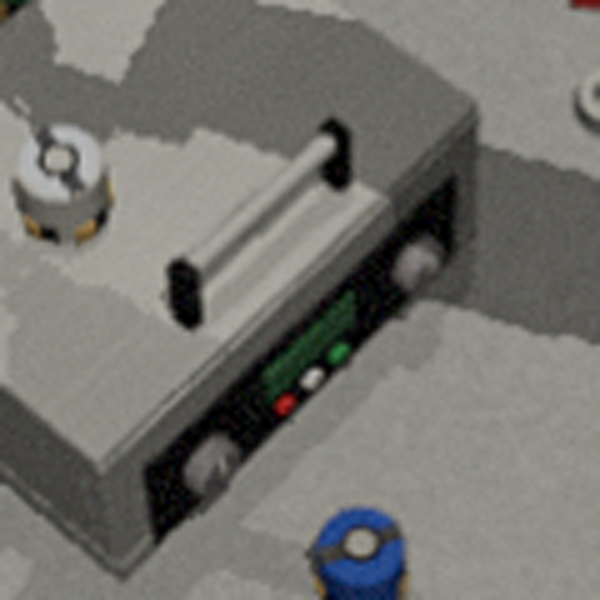

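The lid measures about 0.555 rad (front edge in the wrist view, pointer and corner in the side view) against the index at 0.58. That is within tolerance, but I'll nudge up 0.022 rad to centre it.

```bash
python3 - <<'E'
from h import *
np.set_printoptions(precision=1,suppress=True)
r=np.hypot(212,48);p0=np.arctan2(48,212);th=.602
d=np.array([r*(np.cos(p0)-np.cos(p0+th)),0,r*(np.sin(p0+th)-np.sin(p0))])
move_l(np.array([485.5,242,173])+d,speed=30); wait(.6); o=get_obs()
print(o['tcp_pos'],o['wrist_force'],o['grip_width'],o['t'])
M=T();np.save('w10.npy',M);save('wrist','w10.png');save('side','s10.png');save('scene','c10.png')
from ov import W
C=cam('wrist',M);S=cam('side')
lidp=lambda th,f,y,n:W([118-f*np.cos(th)+n*np.sin(th),y,144+f*np.sin(th)+n*np.cos(th)],579,242,0)
i=cv2.imread('pics/w10.png');z=cv2.resize(i[80:230,130:230],None,fx=4,fy=4,interpolation=cv2.INTER_CUBIC)
for t,col in((.54,(0,255,0)),(.58,(0,0,255)),(.62,(255,0,255))):
    q=[tuple(int(v) for v in (proj(C,lidp(t,*p))[0]+.5-[130,80])*4) for p in((234,100,4),(234,-50,4))]; cv2.line(z,*q,col,1)
s=cv2.resize(cv2.imread('pics/s10.png')[275:310,165:215],(400,280),interpolation=cv2.INTER_CUBIC)
c=cv2.resize(cv2.imread('pics/c10.png')[225:305,240:340],(400,320),interpolation=cv2.INTER_CUBIC)
cv2.imwrite('pics/f10.png',np.hstack([z,np.vstack([s,c])]))
im=cv2.imread('pics/s10.png'); hs=cv2.cvtColor(im,cv2.COLOR_BGR2HSV)
m=cv2.inRange(hs,(0,150,80),(6,255,255))|cv2.inRange(hs,(174,150,80),(180,255,255)); k=np.zeros_like(m);k[280:330,170:215]=255;m&=k
print('red',np.argwhere(m)[:,::-1].mean(0),[proj(S,lidp(t,144,165,0))[0]-[.9,1.2] for t in(.54,.56,.58,.6)])
E
```

```text
[547.7 241.5 286.5] [-11.8  -0.3  -3. ] 9.274298824799079 27.3667
red [190.1 293.3] [array([190.8, 295.6]), array([190.3, 294.8]), array([189.7, 293.9]), array([189.1, 293. ])]
```

View pics/f10.png

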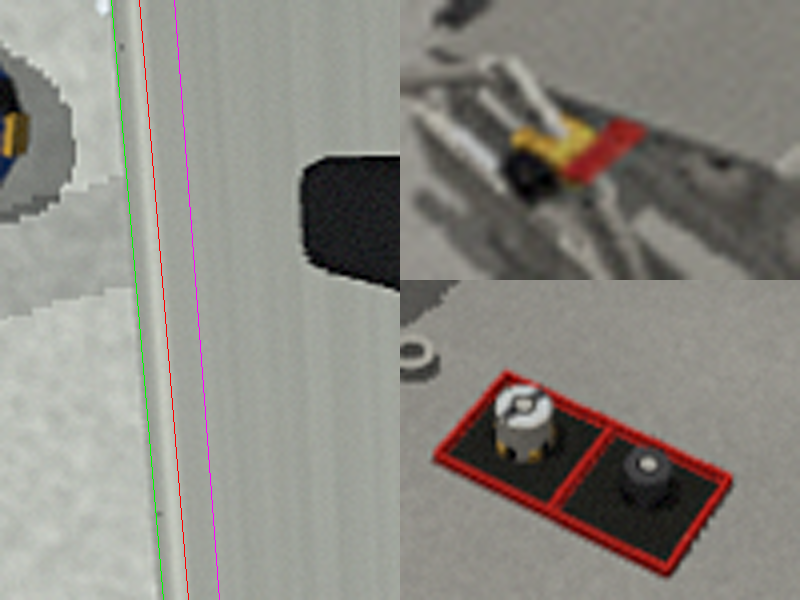

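The lid edge lies on the 0.58 line, the pointer is level with the index, and the cutter is upright in its pocket. Signing off.

```bash
python3 - <<'E'
from station import *
wait(.4); o=get_obs(); print(o['t'],o['grip_width'],abs(o['qvel']).max()); sign_off()
E
```

```text
27.9167 9.53566395892361 0.0773838145759148
the job is handed in; nothing more can be done
```

The bright cutter is standing in the tray's free pocket, and the arm is holding the lid by its bar at the yellow index. I handed the job in at about 28 s; it reported no verdict.

- **Cutter:** I set it down slowly, stopped at first contact with the tray floor, and let go. The last scene picture shows it upright, clear of the walls, with the dark cutter where it was.
- **Index angle:** two measurements from the pictures gave 0.582 and 0.583 rad.
- **Lid angle:** after the first lift the lid measured about 0.555 rad, though the arm's own position implied 0.58. I raised it a little more, and it now measures about 0.575–0.59 rad. That is within roughly 0.01 rad of the index, against the 0.07 allowed.
- **Grip:** it is set to 80 N. The finger opening reads 9.5 mm on a 12 mm bar and stayed steady through the lift. There is no direct reading of the force on the bar.
- **Everything else:** the index still looked in place beside the pointer at the end. I saw nothing else moved in the pictures, but I did not measure each of the other items again.

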